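# Dispense a set of cabinet legs from a lever-lid hopper

## Robot

A 6-joint arm with a two-finger parallel gripper is mounted at the origin on the work surface. World frame = base frame: x ahead of the robot, y to its left, z up, the work surface at z = 0. Lengths are in m, angles in rad, forces in N, time in s.
With the tool pointing down it reaches from about 0.35 to 0.975 m from the base axis. Payload 4.9 kg.
Tool frame: the origin (TCP) lies on the mounting face of the last link; the fingertips stand 173 mm ahead of it and the grasp point (between the pads) lies 155 mm ahead of it; x points along the fingers, z is the direction in which the jaws open and shut, and the axes are right-handed (so a half turn about x gives the same grasp; the last joint's range is limited). The gripper opens to 85 mm and grips with 20 to 120 N. Pads are 22 mm wide; open, the fingers measure 114 mm over their backs; the gripper's body (76 mm by 85 mm) begins 54 mm behind the grasp point. The pads swing forward as they close: fully open they stand 13 mm farther back than shut.
Start: joints at [-1.344, 0.053, 1.613, -0, 1.476, -0.119], TCP at [0.212, -0.588, 0.405] pointing down, gripper open.
Joint ranges: [-3.01, 3.01], [-1.01, 2.22], [0.06, 2.58], [-1.02, 4.17], [0.09, 2.62], [-3.14, 3.14]. Speed limits (rad/s): [2.57, 2.57, 3.14, 3.14, 3.14, 3.14].

## Interface

Orientations are given as a rotation vector (axis times angle).
In Python, from station import get_obs, get_image, get_calibration, finish_job, look_for, masks_of, tip_of gives the robot as it stands.
- The arm moves only by the tool carry_out, never from a script. Its argument "increments" is a list of rows, each a list of 3 entries, a list of its own where there are three numbers: the turn, a rotation vector about the world's x, y, z in units of 0.1 rad (1.0 is 0.1 rad), then the shift along the world's x, y, z in units of 20 mm (1.0 is 20 mm), then the opening, from 0 (shut) to 1 (fully open). A call has 1 to 8 rows; each row shifts and turns the pose as measured when the row begins; what a row does not reach is not made up. A row lasts 1/10 s, in which the tool goes at most 50 mm and 8.59 degrees, less where a joint would pass 70% of its speed; a pose out of reach is approached as far as the arm can. A call with a number of a shift or a turn outside -1 to 1 is refused whole. A call with a gripper value outside its range is refused whole. The fingers move at their own pace and stop on an object; "squeeze" is the grip in N (left out, the last holds). Time passes only in rows, so rows that do not move let the fingers close. It gives the time, the measured TCP pose, the force and the opening at its end, in the units of the state.
- get_obs(): the state, without advancing time (a new reading comes with each control period).
- get_image(name): name is "scene" or "top" or "wrist"; returns (picture, depth): 384x512x3 uint8, blue, green, red; 384x512 float32, m along the optical axis (not along the pixel's ray), 0 where there is no reading.
- get_calibration(name): a dict with "fx", "fy", "cx", "cy" (pixels), "position" and "orientation" of the camera in the world. Camera axes: x right, y down, z forward; pixel columns grow to the right and rows downward; lengths in m; the calibration is good to about 2 mm. The wrist camera is an equidistant fisheye: a pixel r from the principal point sees the ray r / f radians off the axis. A picture is of the moment at which its call begins: read the wrist's pose just before it. get_calibration takes no time and is no camera call; for the wrist camera it gives the pose at the moment of the call.
- finish_job(): hands the job in, once; it reports no verdict.
Trained networks look in the newest picture that a camera, given by its name, has taken for a name from the list of things; names that differ only in an ending like _2 or _b are one class to them, and where a whole thing is asked for, a point or a joint stands for the part that bears it (a point fixed in the world has none). Each returns a list of dicts, best first, with "p" (0 to 1); they miss things now and then, are a little off and sometimes report something else, mostly with a low value. They report only what shows in the picture. A call takes as long as a camera call. They do not tell look-alikes from the thing itself.
- look_for(camera, query): "centre" ([column, row] in pixels, amid what is visible of it).
- masks_of(camera, query): "region" (384x512 bool, what is visible of it) and "centre" ([column, row] in pixels, amid what is visible of it).
- tip_of(camera, query): "centre" ([column, row] in pixels: a listed point, or the origin of a listed thing).
The state is a dict: "t": time; "q": joint angles; "dq": joint speeds; "effort": joint torques, N m; "tool_pos": TCP position; "tool_rot": TCP orientation; "contact_force": force on the tool from outside, world axes, zero at the start; "wrist_torque": the same for the moment, N m; "opening": finger opening in m.
Only numpy, scipy, OpenCV 4.12 (cv2) and the standard library are available. Lean on these libraries where they do the work, as an engineer would, in place of code of your own. Each camera call takes 0.05 s, during which the arm holds its last target.

## Task

Let one set of four cabinet legs out of the blue hopper: press the lever's rubber pad all the way down with your fingertips so that the lid swings wide open, and keep it down until all four legs have rolled into the tray. Then ease the lever back up so that the lid closes fully without slamming, and move clear. Work by the lever alone: do not touch the lid or the legs, and leave the things standing around the hopper where they are.

Things in the scene. Friction and masses are not known exactly. Their poses are not given: they have to be found in the camera images.
- hopper: Blue gravity-feed hopper fixed to the bench, open on top, floor sloping to the mouth. Origin on the bench under its middle, z up, own -x points out of the mouth. Housing x -85 to 100 mm, 120 wide (y -60 to 60), walls 172 high. Catch tray before the mouth: x -250 to -83, inside 112 wide, floor 5 and rim 45 above the bench. The lever is on the outside of the y = -60 wall.
- lever (a joint): Press lever's angle: 0 = at rest, pad end up; grows as the pad is pressed; 0.47 rad = all the way down (hard stop). A return spring pushes it back: some 4 N on the pad at first, up to 7 N just before the stop. Let go, it flies back and the lid slams. Its front end lifts the lid by a drop link (lid turns about 2.3 times as far).
- lever_pad (a point): Middle of the top of the lever's black rubber pad, at its rear end away from the mouth; 42 mm along the lever, 38 across, free space above. At rest at hopper x 148, y -96, z 236 mm, rising to the rear by 0.26 rad; all the way down at x 155, z 180, sloping down to the rear by 0.21 rad.
- lever_pivot (a point): The lever's cross pin, at hopper x 35, y -80, z 193 mm, axis along the hopper's y. The lever is a flat steel bar 14 mm high and 5 mm thick that runs fore and aft along the hopper's wall, 95 mm to the front of this pin and 120 mm to the rear (middle of the pad).
- lid (a joint): Opening angle of the lid about its hinge. 0 = closed, about 1.1 rad = wide open with the lever all the way down.
- lid_edge (a point): Middle of the lower edge of the steel lid that covers the mouth. The lid is 128 mm wide and 86 mm long, hinged along its upper edge (hopper x -35, z 140 mm), and leans forward at the bottom when closed; this edge swings forward and up over the tray.
- leg1: Cabinet leg, aluminium tube 32 mm across and 100 mm long with a black plastic foot, about 80 g, lying across the hopper inside it, nearest the lid at the start. Origin at its middle, y along its length. It rolls freely, and in the tray its origin lies about 21 mm above the bench (up to 50 mm if it lies on others).
- leg2: Cabinet leg, aluminium tube 32 mm across and 100 mm long with a black plastic foot, about 80 g, lying across the hopper inside it, second from the lid at the start. Origin at its middle, y along its length. It rolls freely, and in the tray its origin lies about 21 mm above the bench (up to 50 mm if it lies on others).
- leg3: Cabinet leg, aluminium tube 32 mm across and 100 mm long with a black plastic foot, about 80 g, lying across the hopper inside it, third from the lid at the start. Origin at its middle, y along its length. It rolls freely, and in the tray its origin lies about 21 mm above the bench (up to 50 mm if it lies on others).
- leg4: Cabinet leg, aluminium tube 32 mm across and 100 mm long with a black plastic foot, about 80 g, lying across the hopper inside it, fourth from the lid at the start. Origin at its middle, y along its length. It rolls freely, and in the tray its origin lies about 21 mm above the bench (up to 50 mm if it lies on others).
- pick_bin: Yellow open-fronted parts bin with hinges in it, 140 by 100 by 70 mm high, on the bench beside the tray. Origin under its middle. A bystander.
- oil_can: White plastic bottle with a black cap, 50 mm across, 130 mm high, on the bench. Origin under its middle. A bystander.
- screwdriver: Screwdriver with a black handle, 180 mm long, lying on the bench on the lever's side. A bystander.
- carton: Small closed cardboard carton, 90 by 70 by 55 mm high, on the bench. Origin under its middle. A bystander.
There are look-alikes about, which are no part of the job. Leave any orange or yellow look-alike of the leg4 alone.

How it is judged:
On the way, in this order (a step that is already met when the one before it is completed fails the run):
1. the lever is pressed down and the lid stands wide open (value of joint lid above 0.95 rad and contact force between the fingers and lever above 0.5 N), for 0.3 s.
2. the lid is closed again with all four legs in the tray (value of joint lid below 0.05 rad and x of leg1 in the frame of hopper between -0.25 and -0.085 m and y of leg1 in the frame of hopper between -0.03 and 0.03 m and z of each of leg1, leg2, leg3, leg4 in the frame of hopper below 0.06 m and x of leg2 in the frame of hopper between -0.25 and -0.085 m and y of leg2 in the frame of hopper between -0.03 and 0.03 m and x of leg3 in the frame of hopper between -0.25 and -0.085 m and y of leg3 in the frame of hopper between -0.03 and 0.03 m and x of leg4 in the frame of hopper between -0.25 and -0.085 m and y of leg4 in the frame of hopper between -0.03 and 0.03 m), for 0.2 s.
At the end, for the whole second after the job is handed in: The lid is closed (within 0.05 rad) and the lever back at rest (within 0.03 rad), and all four legs lie still in the tray (all of step 2 and value of joint lever below 0.03 rad and linear speed of each of leg1, leg2, leg3, leg4 below 0.03 m/s); the robot touches nothing.
It fails at once if the lid slams: it is still falling faster than 1.5 rad/s (13 cm/s at its edge) in the last half of its travel (velocity of joint lid below -1.5 rad/s and value of joint lid below 0.55 rad).
It fails at once if the robot touches the lid (contact force between any of the fingers, the arm and lid above 0.5 N).
It fails at once if the robot touches or lifts a leg (contact force between any of the fingers, the arm and leg1 above 0.3 N or z of any of leg1, leg2, leg3, leg4 in the frame of hopper above 0.18 m or contact force between any of the fingers, the arm and leg2 above 0.3 N or contact force between any of the fingers, the arm and leg3 above 0.3 N or contact force between any of the fingers, the arm and leg4 above 0.3 N).
It fails at once if a thing standing around the hopper is moved more than 25 mm, lifted or tipped (distance of any of pick_bin, oil_can, screwdriver, carton from where it was at the start of the episode above 0.025 m or angle between oil_can's own z axis and vertical above 0.4 rad).
It also fails if it takes over 38 s, if anything falls off the work surface, if the arm or the gripper's body presses on something with over 40 N, if the wrist force passes 120 N, or if a joint passes its speed limit or range.

## Working session

There is one attempt and no reset: what is moved stays moved. The work goes in short steps, Python scripts to look and compute and a tool call to move; the robot and the scene stay as the last step left them, time stands still between calls to the robot, and variables do not carry over. Pictures are saved under pics/ and viewed, and the job is handed in when it is done.

Besides the shell and the picture viewer there is one more tool, called after "Call:" as name([rows], argument=value, ...), one row to a line, values as JSON. carry_out: Moves the arm, as the interface text tells. Shifts and turns lie within -1 to 1; 1 stands for 20 mm of shift or 0.1 rad of turn. Its arguments: {"type":"object","properties":{"increments":{"type":"array","items":{"type":"array"}},"squeeze":{"type":"number"}},"required":["increments"]}

```bash
mkdir -p pics; ls; python3 - <<'E'
from station import *
import cv2
o=get_obs();print(o)
for c in ["scene","top","wrist"]:
    im,d=get_image(c);cv2.imwrite(f"pics/{c}0.png",im);print(c,get_calibration(c))
    for q in ["hopper","lever_pad","lever_pivot","lid_edge"]:
        print(q,[(r["centre"],round(r["p"],2)) for r in tip_of(c,q)[:3]])
E
```

```text
pics
{'t': 0.0, 'q': array([-1.34399664e+00,  5.33572436e-02,  1.61427128e+00, -7.43048652e-06,
        1.47603330e+00, -1.18978402e-01]), 'dq': array([ 0.00048036, -0.00036483, -0.00028991, -0.00104697, -0.00162931,
        0.00016614]), 'effort': array([ 2.43202994e-04, -3.93674934e+01, -3.70177960e+01, -8.25106963e-05,
        6.95078226e-03, -1.30167416e-05]), 'tool_pos': array([ 0.21178254, -0.58774169,  0.403476  ]), 'tool_rot': array([ 0.95217409,  1.35475714, -0.94989683]), 'contact_force': array([-0.10178488, -0.74601133, -0.44507857]), 'wrist_torque': array([ 0.01055268, -0.02952492,  0.05994634]), 'opening': 0.08544846964461267}
scene {'fx': 424.91099902413623, 'fy': 424.91099902413623, 'cx': 254.5581176176116, 'cy': 191.71577881133265, 'position': array([1.09486628, 0.38834493, 0.74338371]), 'orientation': array([-1.24412964, -2.24616788,  0.98281189])}
hopper [([226.2, 217.0], 0.82)]
lever_pad [([288.3, 162.7], 0.89)]
lever_pivot [([232.4, 172.9], 0.97)]
lid_edge [([184.1, 194.6], 0.92)]
top {'fx': 367.05363652584333, 'fy': 367.05363652584333, 'cx': 253.79767276653115, 'cy': 191.65918104606004, 'position': array([0.4172948 , 0.05955191, 0.90304002]), 'orientation': array([-2.15247985,  2.1133707 , -0.17380762])}
hopper [([303.0, 210.6], 0.69)]
lever_pad [([227.2, 190.7], 0.87)]
lever_pivot [([283.8, 175.1], 0.59)]
lid_edge [([336.4, 191.6], 0.79), ([320.3, 204.0], 0.49)]
wrist {'fx': 297.3186396354542, 'fy': 297.3186396354542, 'cx': 257.8137009902403, 'cy': 191.54344575222518, 'position': array([ 0.28830419, -0.56017916,  0.37305831]), 'orientation': array([ 2.34496021, -1.6476575 , -0.27021515])}
hopper []
lever_pad []
lever_pivot []
lid_edge []
```

View pics/scene0.png

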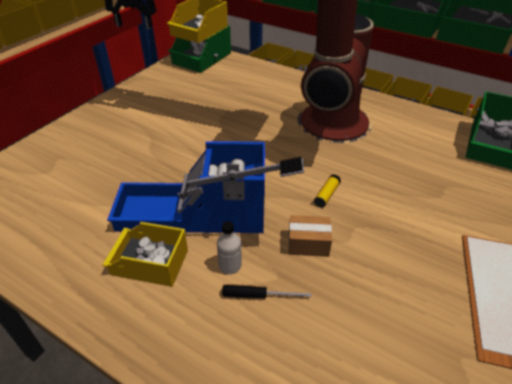

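View pics/top0.png

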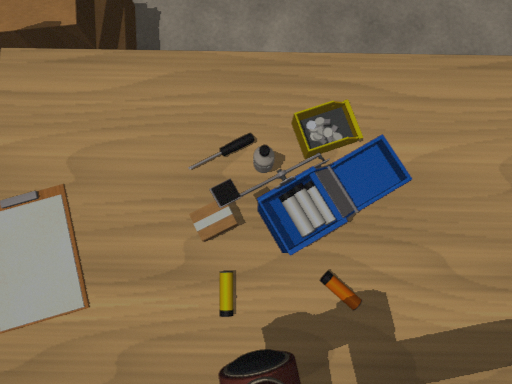

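```bash
cat > h.py <<'E'
from station import *
import numpy as np, cv2
from scipy.spatial.transform import Rotation as R
from scipy.optimize import least_squares
def cam(c):
    k=get_calibration(c);return k,R.from_rotvec(k["orientation"]).as_matrix()
def proj(c,P):
    k,M=cam(c);p=(np.atleast_2d(P)-k["position"])@M
    return np.c_[k["fx"]*p[:,0]/p[:,2]+k["cx"],k["fy"]*p[:,1]/p[:,2]+k["cy"]]
def back(c,uv,d):
    k,M=cam(c);return k["position"]+M@np.array([(uv[0]-k["cx"])/k["fx"]*d,(uv[1]-k["cy"])/k["fy"]*d,d])
def h2w(x,P):
    P=np.atleast_2d(P);co,s=np.cos(x[2]),np.sin(x[2])
    return np.c_[x[0]+co*P[:,0]-s*P[:,1],x[1]+s*P[:,0]+co*P[:,1],P[:,2]]
E
python3 - <<'E'
from h import *
k={"lever_pad":(.148,-.096,.236),"lever_pivot":(.035,-.080,.193),"hopper":(0,0,0)}
obs=[]
for c in ["scene","top"]:
    im,d=get_image(c)
    for q in k:
        r=tip_of(c,q)
        if r: obs.append((c,q,r[0]["centre"],r[0]["p"]))
        u=np.round(r[0]["centre"]).astype(int);print(c,q,back(c,r[0]["centre"],d[u[1],u[0]]),r[0]['p'])
def f(x): return np.concatenate([(proj(c,h2w(x,k[q]))[0]-uv)*p for c,q,uv,p in obs])
best=min((least_squares(f,[.4,0,a],loss="soft_l1",f_scale=3) for a in np.arange(-3,3.1,1)),key=lambda s:s.cost)
x=best.x;print(x,best.cost,f(x).round(1));np.save("x.npy",x)
print("pad",h2w(x,k["lever_pad"]),"yaw",x[2])
pts=[(.148,-.096,.236),(.035,-.08,.193),(-.085,-.06,.172),(-.085,.06,.172),(.1,.06,.172),(.1,-.06,.172),(-.25,-.056,.045),(-.25,.056,.045),(0,0,0)]
for c in ["scene","top"]:
    im,_=get_image(c)
    for p in proj(c,h2w(x,pts)): cv2.circle(im,tuple(int(v) for v in p.round()),3,(0,0,255),1)
    cv2.imwrite(f"pics/{c}1.png",im)
E
```

```text
scene lever_pad [0.52862258 0.11203711 0.23752538] 0.89
scene lever_pivot [0.57258657 0.01627972 0.19968791] 0.7
scene hopper [ 0.56952982 -0.02416963  0.05491899] 0.91
top lever_pad [0.52584566 0.11337702 0.23437208] 0.69
top lever_pivot [0.56899468 0.01049526 0.203916  ] 0.62
top hopper [ 0.51487787 -0.04063289  0.11537611] 0.67
[ 0.52505105 -0.06153164  2.14368769] 7.006845732299429 [ 1.8  0.2 -1.5  1.3 -0.8 -1.2 -0.6  0.  -0.5 -0.6  1.7  1.1]
pad [[0.52549794 0.11487641 0.236     ]] yaw 2.1436876889673724
```

The scene view shows the hopper at (230,190) and its black lever pad at (291,165). In the top view the pad is at (225,192), with the carton below it at (213,221) and the oil can at (263,158). The yellow (227,293) and orange (340,290) tubes on the bench are the look-alikes. Next I check the fit overlay and close crops of the pad.

```bash
python3 - <<'E'
from h import *
a=cv2.imread("pics/scene1.png")[120:260,90:350];b=cv2.imread("pics/top1.png")[120:270,180:420]
a=cv2.resize(a,None,fx=2.3,fy=2.3);b=cv2.resize(b,None,fx=2.3,fy=2.3)
w=max(a.shape[1],b.shape[1])
a=cv2.copyMakeBorder(a,0,0,0,w-a.shape[1],0);b=cv2.copyMakeBorder(b,0,0,0,w-b.shape[1],0)
v=np.vstack([a,b]);v=cv2.resize(v,None,fx=.85,fy=.85);print(v.shape);cv2.imwrite("pics/ov1.png",v)
# refine using depth pts: pad mask
for c in ["scene","top"]:
    im,d=get_image(c);r=masks_of(c,"lever_pad")
    for m in r[:2]: print(c,m["centre"],m["p"],m["region"].sum())
im,d=get_image("top")
# pad dark pixels at height ~.236
k,M=cam("top")
vv,uu=np.mgrid[0:384,0:512]
P=np.stack([(uu-k["cx"])/k["fx"]*d,(vv-k["cy"])/k["fy"]*d,d],-1)@M.T+k["position"]
s=(P[...,2]>.215)&(abs(P[...,0]-.526)<.04)&(abs(P[...,1]-.114)<.04)&(im.max(-1)<60)
print(s.sum(),P[s].mean(0),P[s].min(0),P[s].max(0))
m=(P[s].min(0)+P[s].max(0))/2;print(m)
rect=cv2.minAreaRect(P[s][:,:2].astype(np.float32)*1000);print(rect)
E
```

```text
(567, 508, 3)
scene [258.7, 173.6] 0.74 1051
top [232.6, 191.0] 0.64 876
438 [0.5270824  0.11503335 0.23641978] [0.50281514 0.08528543 0.21820453] [0.55304403 0.13964755 0.24441033]
[0.52792958 0.11246649 0.23130743]
((528.5933227539062, 113.28981018066406), (36.270050048828125, 44.41603469848633), 31.446231842041016)
```

View pics/ov1.png

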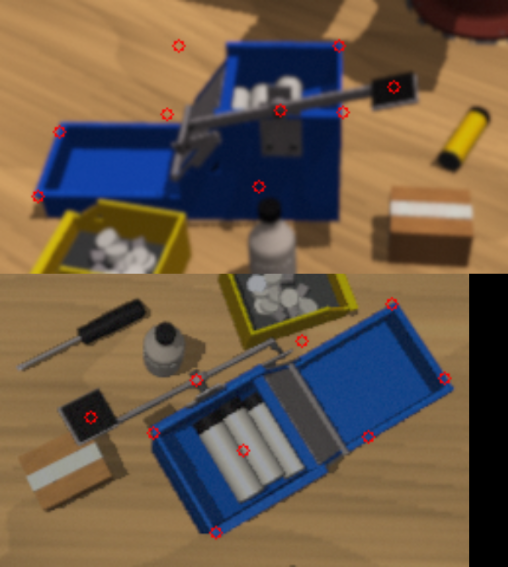

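```bash
python3 - <<'E'
from h import *
o=get_obs();print(R.from_rotvec(o["tool_rot"]).as_matrix().round(3),o["tool_pos"],o["t"])
x=np.load("x.npy");print(x,h2w(x,[(.148,-.096,.236),(.155,-.096,.18)]))
E
```

```text
[[-0.     0.941  0.339]
 [ 0.     0.339 -0.941]
 [-1.    -0.    -0.   ]] [ 0.21183527 -0.58798504  0.40469245] 1.5
[ 0.52505105 -0.06153164  2.14368769] [[0.52549794 0.11487641 0.236     ]
 [0.52170349 0.12075877 0.18      ]]
```

Call:
carry_out([
  [[0, 0, 0], [0, 0, 1], 0],
  [[0, 0, 0], [0, 0, 1], 0],
  [[0, 0, 0], [0.4, 0.9, 1], 0],
  [[0, 0, 0], [0.4, 0.9, 0.5], 0],
  [[0, 0, 0], [0.4, 0.9, 0], 0],
  [[0, 0, 0], [0.4, 0.9, 0], 0],
  [[0, 0, 0], [0.4, 0.9, 0], 0],
  [[0, 0, 0], [0.4, 0.9, 0], 0],
], squeeze=40)

```text
t: 2.3
tool_pos: [0.2598, -0.4775, 0.4769]
tool_rot: [0.954, 1.352, -0.953]
contact_force: [0.4, -0.1, -0.2]
opening: 0.0
```

Call:
carry_out([
  [[0, 0, 0], [0.42, 0.94, 0], 0],
  [[0, 0, 0], [0.42, 0.94, 0], 0],
  [[0, 0, 0], [0.42, 0.94, 0], 0],
  [[0, 0, 0], [0.42, 0.94, 0], 0],
  [[0, 0, 0], [0.42, 0.94, 0], 0],
  [[0, 0, 0], [0.42, 0.94, 0], 0],
  [[0, 0, 0], [0.42, 0.94, 0], 0],
  [[0, 0, 0], [0.42, 0.94, 0], 0],
])

```text
t: 3.1
tool_pos: [0.3288, -0.3203, 0.4779]
tool_rot: [0.954, 1.349, -0.954]
contact_force: [-0.6, -0.1, -0.2]
opening: 0.0002
```

Call:
carry_out([
  [[0, 0, 0], [0.42, 0.94, 0], 0],
  [[0, 0, 0], [0.42, 0.94, 0], 0],
  [[0, 0, 0], [0.42, 0.94, 0], 0],
  [[0, 0, 0], [0.42, 0.94, 0], 0],
  [[0, 0, 0], [0.42, 0.94, 0], 0],
  [[0, 0, 0], [0.42, 0.94, 0], 0],
  [[0, 0, 0], [0.42, 0.94, 0], 0],
  [[0, 0, 0], [0.42, 0.94, 0], 0],
])

```text
t: 3.9
tool_pos: [0.3974, -0.1627, 0.4792]
tool_rot: [0.954, 1.344, -0.955]
contact_force: [-0.1, -0.2, -0.5]
opening: -0.0003
```

Call:
carry_out([
  [[0, 0, 0], [0.42, 0.94, 0], 0],
  [[0, 0, 0], [0.42, 0.94, 0], 0],
  [[0, 0, 0], [0.42, 0.94, 0], 0],
  [[0, 0, 0], [0.42, 0.94, 0], 0],
  [[0, 0, 0], [0.42, 0.94, 0], 0],
  [[0, 0, 0], [0.42, 0.94, 0], 0],
  [[0, 0, 0], [0.42, 0.94, 0], 0],
  [[0, 0, 0], [0.42, 0.94, 0], 0],
])

```text
t: 4.7
tool_pos: [0.4659, -0.0051, 0.4806]
tool_rot: [0.954, 1.34, -0.953]
contact_force: [-0.3, -1.2, 0.2]
opening: -0.0002
```

Call:
carry_out([
  [[0, 0, 0], [0.48, 0.98, 0], 0],
  [[0, 0, 0], [0.48, 0.98, 0], 0],
  [[0, 0, 0], [0.48, 0.98, 0], 0],
  [[0, 0, 0], [0.48, 0.98, 0], 0],
  [[0, 0, 0], [0.48, 0.98, -0.2], 0],
  [[0, 0, 0], [0.48, 0.98, -0.4], 0],
  [[0, 0, 0], [0, 0, -0.4], 0],
  [[0, 0, 0], [0, 0, 0], 0],
])

```text
t: 5.5
tool_pos: [0.5253, 0.1197, 0.4609]
tool_rot: [0.951, 1.339, -0.949]
contact_force: [0.2, 1.1, 0.1]
opening: 0.0004
```

```bash
python3 - <<'E'
from h import *
o=get_obs();print(o["t"],o["tool_pos"],o["contact_force"])
a,_=get_image("scene");b,_=get_image("top")
x=np.load("x.npy")
M=R.from_rotvec(o["tool_rot"]).as_matrix();tip=o["tool_pos"]+M@[.173,0,0];print(tip)
for im,c in((a,"scene"),(b,"top")):
    p=proj(c,tip)[0];cv2.circle(im,tuple(int(v) for v in p.round()),2,(0,255,0),1)
a=cv2.resize(a[90:240,150:380],None,fx=3,fy=3)
cv2.imwrite("pics/s2.png",a);cv2.imwrite("pics/t2.png",b)
E
```

```text
5.5 [0.52527171 0.11965683 0.46093255] [0.21826207 1.10533437 0.10049716]
[0.52726001 0.1185946  0.28794723]
```

View pics/s2.png

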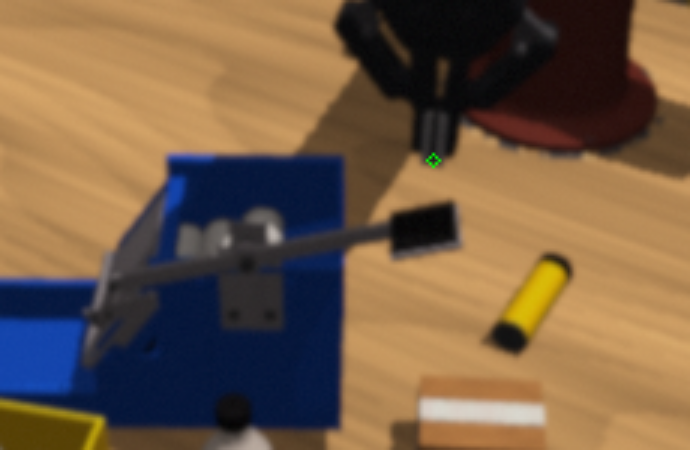

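The shut fingertips are at crop pixel (433,155), directly above the black pad at (426,230). Descending.

Call:
carry_out([
  [[0, 0, 0], [0, 0, -0.6], 0],
  [[0, 0, 0], [-0.05, 0, -0.6], 0],
  [[0, 0, 0], [0, 0, -0.6], 0],
  [[0, 0, 0], [-0.05, 0, -0.5], 0],
  [[0, 0, 0], [0, 0, -0.4], 0],
  [[0, 0, 0], [0, 0, -0.4], 0],
  [[0, 0, 0], [0, 0, -0.4], 0],
  [[0, 0, 0], [0, 0, -0.4], 0],
])

```text
t: 6.4
tool_pos: [0.5226, 0.1176, 0.3836]
tool_rot: [0.961, 1.334, -0.945]
contact_force: [-4.0, 2.5, 6.7]
opening: -0.0002
```

Call:
carry_out([
  [[0, 0, 0], [0, 0.1, -0.4], 0],
  [[0, 0, 0], [0, 0.1, -0.4], 0],
  [[0, 0, 0], [0, 0.1, -0.4], 0],
  [[0, 0, 0], [0, 0, -0.4], 0],
  [[0, 0, 0], [0, 0, -0.3], 0],
])

```text
t: 6.9
tool_pos: [0.5238, 0.1224, 0.3533]
tool_rot: [0.956, 1.324, -0.947]
contact_force: [-18.2, -2.3, 36.3]
opening: -0.0003
```

Call:
carry_out([
  [[0, 0, 0], [0, 0, -0.1], 0],
  [[0, 0, 0], [0, 0, -0.1], 0],
])

```text
t: 7.1
tool_pos: [0.524, 0.1228, 0.355]
tool_rot: [0.956, 1.324, -0.946]
contact_force: [-4.1, -0.4, 5.9]
opening: -0.0006
```

```bash
python3 - <<'E'
from h import *
o=get_obs();print(o["t"],o["tool_pos"],o["contact_force"])
a,_=get_image("scene");b,_=get_image("top");
o=get_obs();print(o["t"],o["tool_pos"],o["contact_force"])
a=cv2.resize(a[90:260,90:350],None,fx=2,fy=2);b=cv2.resize(b[100:270,180:440],None,fx=2,fy=2)
cv2.imwrite("pics/s3.png",np.hstack([a,b])[:, :1040]) if 0 else cv2.imwrite("pics/s3.png",cv2.resize(np.vstack([a,b]),None,fx=.88,fy=.88))
E
```

```text
7.1 [0.5239759  0.12277117 0.35502681] [-4.06884456 -0.41467357  5.87589835]
7.2 [0.52399433 0.12272598 0.35478649] [-5.92542654 -0.01069068 10.07746789]
```

View pics/s3.png

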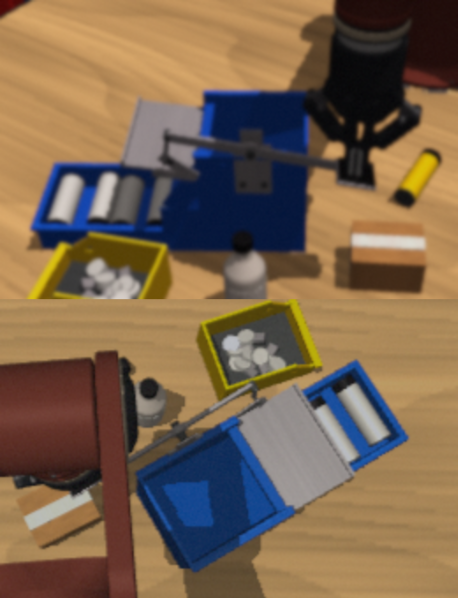

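The lid is wide open. Four legs show in the tray at (67,195), (103,195), (127,200) and (157,195), with the last one near the mouth, and the hopper looks empty. I'll hold a bit longer and check again.

Call:
carry_out([
  [[0, 0, 0], [0, 0, -0.15], 0],
  [[0, 0, 0], [0, 0, -0.12], 0],
  [[0, 0, 0], [0, 0, -0.12], 0],
  [[0, 0, 0], [0, 0, -0.12], 0],
  [[0, 0, 0], [0, 0, -0.12], 0],
  [[0, 0, 0], [0, 0, -0.12], 0],
  [[0, 0, 0], [0, 0, -0.12], 0],
  [[0, 0, 0], [0, 0, -0.12], 0],
])

```text
t: 8.0
tool_pos: [0.5241, 0.1234, 0.3546]
tool_rot: [0.952, 1.322, -0.947]
contact_force: [-7.0, -0.3, 12.4]
opening: -0.0
```

Call:
carry_out([
  [[0, 0, 0], [0, 0, -0.12], 0],
  [[0, 0, 0], [0, 0, -0.12], 0],
  [[0, 0, 0], [0, 0, -0.12], 0],
  [[0, 0, 0], [0, 0, -0.12], 0],
  [[0, 0, 0], [0, 0, -0.12], 0],
  [[0, 0, 0], [0, 0, -0.12], 0],
  [[0, 0, 0], [0, 0, -0.12], 0],
  [[0, 0, 0], [0, 0, -0.12], 0],
])

```text
t: 8.8
tool_pos: [0.524, 0.124, 0.3546]
tool_rot: [0.948, 1.32, -0.948]
contact_force: [-7.0, -0.1, 11.6]
opening: -0.0003
```

```bash
python3 - <<'E'
from h import *
a,d=get_image("scene");x=np.load("x.npy")
for q in ["leg1"]:
  for r in masks_of("scene",q):
    P=np.median([back("scene",(u,v),d[v,u]) for v,u in np.argwhere(r["region"])[::7]],axis=0)
    dx=P-[x[0],x[1],0];c,s=np.cos(x[2]),np.sin(x[2])
    print(r["centre"],round(r["p"],2),(c*dx[0]+s*dx[1]).round(3),(-s*dx[0]+c*dx[1]).round(3),P[2].round(3))
o=get_obs();print(o["t"],o["tool_pos"],o["contact_force"])
cv2.imwrite("pics/s4.png",cv2.resize(a[90:260,90:350],None,fx=3,fy=3))
E
```

```text
[160.5, 202.8] 0.78 -0.139 0.01 0.035
[128.1, 204.0] 0.76 -0.225 0.013 0.035
[152.6, 200.4] 0.67 -0.179 0.012 0.036
[322.0, 189.3] 0.66 0.26 0.055 0.03
[178.8, 203.5] 0.6 -0.096 0.011 0.037
8.9 [0.52405447 0.12402667 0.35459419] [-7.12735891 -0.18718945 12.40599227]
```

View pics/s4.png

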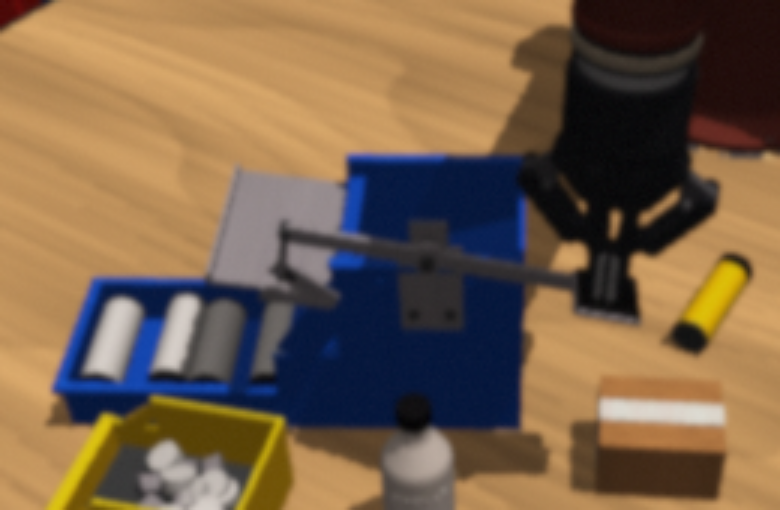

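```bash
cat > legs.py <<'E'
from h import *
def legs(show=True):
    a,d=get_image("scene");x=np.load("x.npy");c,s=np.cos(x[2]),np.sin(x[2])
    for r in masks_of("scene","leg1"):
        m=cv2.erode(r["region"].astype(np.uint8),np.ones((3,3)))>0
        P=np.array([back("scene",(u,v),d[v,u]) for v,u in np.argwhere(m)])
        if len(P)<10: continue
        D=P-[x[0],x[1],0];X=c*D[:,0]+s*D[:,1];Y=-s*D[:,0]+c*D[:,1];Z=D[:,2]
        f=lambda p:np.hypot(X-p[0],Z-p[1])-.016
        q=least_squares(f,[np.median(X),.021],loss="soft_l1",f_scale=.002)
        print(np.round(r["centre"]),round(r["p"],2),"n",len(P),"axis x,z",q.x.round(4),"rms",np.sqrt((q.fun**2).mean()).round(4),"X",np.percentile(X,[5,95]).round(3),"Y",np.percentile(Y,[2,98]).round(3))
    print(get_obs()["t"]);return a
E
python3 -c "
from legs import *
legs();legs()"
```

```text
[324. 188.] 0.86 n 365 axis x,z [0.2621 0.0193] rms 0.0862 X [0.233 0.291] Y [0.018 0.106]
[129. 204.] 0.78 n 291 axis x,z [-0.2284  0.0218] rms 0.0448 X [-0.235 -0.213] Y [-0.034  0.052]
[180. 205.] 0.78 n 123 axis x,z [-0.0952  0.0222] rms 0.0011 X [-0.105 -0.09 ] Y [-0.038  0.043]
[150. 202.] 0.76 n 282 axis x,z [-0.1754  0.022 ] rms 0.0444 X [-0.183 -0.161] Y [-0.033  0.053]
[163. 207.] 0.58 n 282 axis x,z [-0.1432  0.0218] rms 0.0012 X [-0.152 -0.129] Y [-0.034  0.046]
9.0
[128. 203.] 0.89 n 300 axis x,z [-0.2283  0.0217] rms 0.0013 X [-0.235 -0.213] Y [-0.031  0.053]
[323. 190.] 0.82 n 320 axis x,z [0.2627 0.0192] rms 0.0585 X [0.236 0.29 ] Y [0.02  0.103]
[149. 203.] 0.69 n 262 axis x,z [-0.1751  0.0219] rms 0.0013 X [-0.182 -0.162] Y [-0.034  0.054]
[179. 203.] 0.63 n 129 axis x,z [-0.0951  0.0222] rms 0.0012 X [-0.105 -0.09 ] Y [-0.037  0.043]
[162. 203.] 0.56 n 272 axis x,z [-0.1432  0.022 ] rms 0.0446 X [-0.15  -0.128] Y [-0.035  0.047]
9.1
```

All four legs are at rest in the tray, with axes at hopper x −0.228, −0.175, −0.143 and −0.095 and z about 0.022. Now I ease the lever up.

Call:
carry_out([
  [[0, 0, 0], [0, 0, 0], 0],
  [[0, 0, 0], [0, 0, 0.1], 0],
  [[0, 0, 0], [0, 0, 0.15], 0],
  [[0, 0, 0], [0, 0, 0.15], 0],
])

```text
t: 9.5
tool_pos: [0.5237, 0.1245, 0.3663]
tool_rot: [0.947, 1.321, -0.948]
contact_force: [-3.7, 0.2, 5.1]
opening: -0.0001
```

Call:
carry_out([
  [[0, 0, 0], [0.02, -0.03, 0.1], 0],
  [[0, 0, 0], [0.02, -0.03, 0.1], 0],
  [[0, 0, 0], [0.02, -0.03, 0.1], 0],
  [[0, 0, 0], [0.02, -0.03, 0.1], 0],
])

```text
t: 9.9
tool_pos: [0.5246, 0.1233, 0.3776]
tool_rot: [0.948, 1.326, -0.947]
contact_force: [-3.7, 2.4, 5.2]
opening: -0.0002
```

2.8 mm per row (28 mm/s), and the pad is still in contact. Continuing.

Call:
carry_out([
  [[0, 0, 0], [0.02, -0.03, 0.1], 0],
  [[0, 0, 0], [0.02, -0.03, 0.1], 0],
  [[0, 0, 0], [0.02, -0.03, 0.1], 0],
  [[0, 0, 0], [0.02, -0.03, 0.1], 0],
  [[0, 0, 0], [0.02, -0.03, 0.1], 0],
  [[0, 0, 0], [0.02, -0.03, 0.1], 0],
])

```text
t: 10.5
tool_pos: [0.5269, 0.1205, 0.3926]
tool_rot: [0.949, 1.328, -0.945]
contact_force: [-2.7, 1.0, 4.3]
opening: -0.0001
```

Call:
carry_out([
  [[0, 0, 0], [0.02, -0.03, 0.08], 0],
  [[0, 0, 0], [0.02, -0.03, 0.08], 0],
  [[0, 0, 0], [0.02, -0.03, 0.08], 0],
  [[0, 0, 0], [0.02, -0.03, 0.08], 0],
])

```text
t: 10.9
tool_pos: [0.529, 0.1178, 0.4]
tool_rot: [0.95, 1.326, -0.944]
contact_force: [-1.3, 0.7, 4.3]
opening: 0.0002
```

Call:
carry_out([
  [[0, 0, 0], [0, 0, 0.08], 0],
  [[0, 0, 0], [0, 0, 0.08], 0],
  [[0, 0, 0], [0, 0, 0.08], 0],
  [[0, 0, 0], [0, 0, 0.08], 0],
  [[0, 0, 0], [0, 0, 0.08], 0],
  [[0, 0, 0], [0, 0, 0.08], 0],
  [[0, 0, 0], [0, 0, 0.08], 0],
  [[0, 0, 0], [0, 0, 0.08], 0],
])

```text
t: 11.7
tool_pos: [0.5294, 0.1164, 0.4117]
tool_rot: [0.948, 1.323, -0.947]
contact_force: [-0.6, 0.6, -1.1]
opening: -0.0
```

Contact force has gone to about zero, so the lever is at rest. Backing off upward, slowly at first.

Call:
carry_out([
  [[0, 0, 0], [0, 0, 0.15], 0],
  [[0, 0, 0], [0, 0, 0.15], 0],
  [[0, 0, 0], [0, 0, 0.3], 0],
  [[0, 0, 0], [0, 0, 0.6], 0],
  [[0, 0, 0], [0, 0, 0.9], 0],
  [[0, 0, 0], [0, 0, 0.9], 0],
  [[0, 0, 0], [0, 0, 0.6], 0],
  [[0, 0, 0], [0, 0, 0], 0],
])

```text
t: 12.5
tool_pos: [0.5285, 0.1171, 0.4883]
tool_rot: [0.947, 1.326, -0.947]
contact_force: [-0.7, 0.2, 0.8]
opening: 0.0001
```

```bash
python3 - <<'E'
from legs import *
a=legs();b,_=get_image("top")
o=get_obs();print(o["t"],o["tool_pos"],o["contact_force"],tip_of("scene","lever_pad")[0],tip_of("scene","lid_edge")[0])
a=cv2.resize(a[90:260,90:350],None,fx=2,fy=2);b=cv2.resize(b[100:270,180:440],None,fx=2,fy=2)
cv2.imwrite("pics/s5.png",cv2.resize(np.vstack([a,b]),None,fx=.88,fy=.88))
E
```

```text
[324. 188.] 0.95 n 319 axis x,z [0.2617 0.0192] rms 0.0586 X [0.235 0.291] Y [0.019 0.103]
[162. 203.] 0.82 n 239 axis x,z [-0.1431  0.0218] rms 0.0476 X [-0.15 -0.13] Y [-0.034  0.044]
[150. 203.] 0.7 n 275 axis x,z [-0.1755  0.0219] rms 0.0013 X [-0.183 -0.162] Y [-0.033  0.053]
[128. 205.] 0.67 n 286 axis x,z [-0.2287  0.0219] rms 0.0013 X [-0.234 -0.213] Y [-0.032  0.052]
12.6
12.65 [0.52822187 0.11700684 0.48483325] [ 0.38013216 -0.18036601  0.38499043] {'centre': [288.2, 163.2], 'p': 0.88} {'centre': [187.1, 192.9], 'p': 0.91}
```

View pics/s5.png

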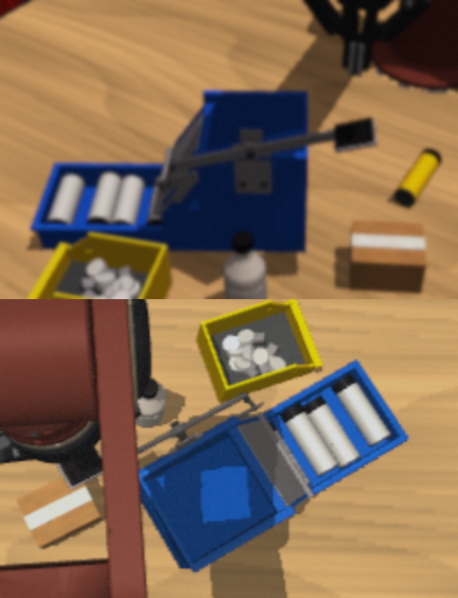

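```bash
python3 - <<'E'
from h import *
a,_=get_image("scene");s=cv2.imread("pics/scene0.png")
cv2.imwrite("pics/cmp.png",cv2.resize(np.hstack([s[130:240,150:310],a[130:240,150:310]]),None,fx=2.4,fy=2.4,interpolation=cv2.INTER_NEAREST))
for _ in range(2):
    get_image("scene");print([(r["centre"],round(r["p"],2)) for r in tip_of("scene","lid_edge")[:2]])
E
```

```text
[([185.5, 195.4], 0.56)]
[([183.9, 192.3], 0.69)]
```

View pics/cmp.png

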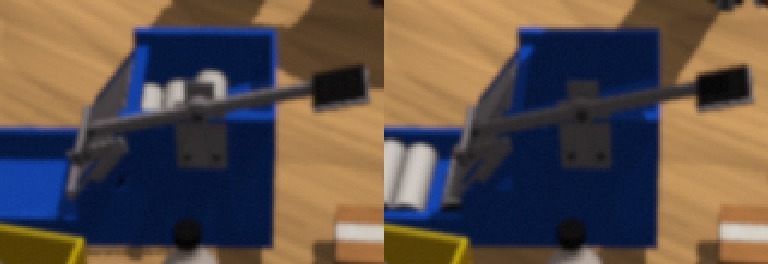

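The lid and lever match their starting pose: the pad is at (337,88) in the start crop and (724,88) in the current one, which is the same spot once the 384-pixel offset is removed. The fourth leg shows at (452,185) under the lid edge, inside the tray, and the arm is clear. Handing in.

```bash
python3 -c "
from station import *
print(finish_job())"
```

```text
the job is handed in; nothing more can be done
None
```

I let all four legs out into the tray using the lever alone, eased the lid shut, and handed the job in at about 13 s. I pressed the pad to its stop with the shut fingertips and held it about 2 s. I then eased it up at 20–30 mm/s, staying in contact until the force fell to zero, and lifted about 75 mm clear.

**Last checks:**
- **Lid and lever:** both match their starting picture. The lever pad is within 1 pixel of where it began, and the lid edge is within the detector's scatter of about 3 pixels.
- **Legs:** just before closing, all four lay still with their axes at hopper x −0.228, −0.175, −0.143 and −0.095 m, and z about 0.022 m. After closing, the first three measured the same.
- **Fourth leg:** this is the tightest result. At −0.095 m it is only about 10 mm inside the −0.085 m limit. After closing, the detector did not report it because the lid mostly hides it, though it still shows under the lid edge in the picture.
- **Side force:** there was a brief peak of 36 N down and 18 N sideways on the fingertips when the lever reached its stop, within the limits.
- **Things around the hopper:** the bin, bottle and carton look unmoved in the last picture. The screwdriver was outside the crops I viewed; the arm never went near the bench there.

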